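# Tap the lens carrier's wedge home

## Robot

A 7-joint arm with a two-finger parallel gripper is mounted at the origin on the work surface. World frame = base frame: x ahead of the robot, y to its left, z up, the work surface at z = 0. Lengths are in m, angles in rad, forces in N, time in s.
With the tool pointing down it reaches from about 0.425 to 0.925 m from the base axis. Payload 6.8 kg.
Tool frame: the origin (TCP) lies at the very end of the fingers, on their centre line; the grasp point (between the pads) lies 19 mm behind it; z points along the fingers, y is the line along which they close (so a half turn about z gives the same grasp; the last joint's range is limited). The gripper opens to 85 mm and grips with 20 to 120 N. Pads are 22 mm wide; open, the fingers measure 114 mm over their backs; the gripper's body (76 mm by 85 mm) begins 54 mm behind the grasp point. The pads swing forward as they close: fully open they stand 13 mm farther back than shut.
Start: joints at [-1.39, 0.477, 0.022, 1.555, -0.011, 1.109, -0.083], TCP at [0.192, 0.647, 0.231] pointing down, gripper open.
Joint ranges: [-2.96, 2.96], [-0.34, 2.1], [-1.41, 1.46], [0.24, 2.44], [-1.37, 4.51], [0.17, 1.92], [-2.96, 2.96]. Speed limits (rad/s): [2.39, 2.39, 3.14, 3.14, 3.14, 3.14, 3.14].

## Interface

Orientations are given as a rotation vector (axis times angle).
In Python, from bench import get_obs, viewer, r gives the robot as it stands. The module is installed in compiled form; this text tells all that it offers.
- The arm moves only by the tool play_rows, never from a script. Its argument "commands" is a list that holds one entry, the list of rows, each a list of 5 numbers: the gripper's target within -1 to 1 (shut at 1, half-way at 0, fully open at -1), then the shift along the tool's x, y, z scaled (see below), then the turn about the tool's z scaled (see below). A call has 1 to 12 rows; each row is the pose to reach, as a shift and turn from the pose commanded when the call began, along the tool's axes at that moment; what a row does not reach only later rows make up. The controller multiplies each number of a shift by 0.2 m and each number of a turn by pi/2 rad. A row lasts 1/12 s, in which the tool goes at most 41.7 mm and 7.16 degrees, less where a joint would pass 70% of its speed; a pose out of reach is approached as far as the arm can. A call with a number of a shift or a turn outside -1 to 1 is refused whole. A call with a gripper value outside its range is refused whole. The fingers move at their own pace and stop on an object; "grip_force" is the grip in N (left out, the last holds). Time passes only in rows, so rows that repeat a pose let the fingers close. It gives the time, the measured TCP pose, the force, the opening and the grip force at its end, in the units of the state.
- get_obs(): the state, without advancing time (a new reading comes with each control period).
- viewer.grab_frame(name): name is "scene" or "side" or "wrist"; returns a dict with "pixels" (400x640x3 uint8, red, green, blue), "fovy" (degrees; the focal length in pixels is half the picture's height over the tangent of half this angle, whatever the lens; pixels are square), "cx", "cy" (the principal point, pixels), "distortion" ([k1, k2, p1, p2, k3] as OpenCV has them; the pictures are not rectified), "world_to_cam" (4x4, takes a point from world to camera coordinates); the wrist camera has in their place "hand_eye" (4x4, takes a point from camera to tool coordinates, whose origin is the TCP and whose axes are the flange's). Camera axes: x right, y up, looking along -z (the intrinsics and any distortion apply to the point x, -y, -z); pixel columns grow to the right and rows downward; lengths in m; the calibration is good to about 2 mm. A picture is of the moment at which its call begins: read the wrist's pose just before it. There is no depth.
- r.hand_in(): hands the job in; it is judged then, once.
Trained networks look in a picture, given as the dict that the camera call returned (one of the last four; its "shot" number tells which), for a name from the list of things; names that differ only in an ending like _2 or _b are one class to them, and where a whole thing is asked for, a point or a joint stands for the part that bears it (a point fixed in the world has none). Each returns a list of dicts, best first, with "score" (0 to 1); they miss things now and then, are a little off and sometimes report something else, mostly with a low value. They report only what shows in the picture. A call takes as long as a camera call. They do not tell look-alikes from the thing itself.
- viewer.trace(picture, thing): "pixels" (400x640 bool, what is visible of it) and "rect" ([left, top, right, bottom] in pixels, round what is visible of it).
The state is a dict: "clock": time; "joints": joint angles; "qvel": joint speeds; "tau": joint torques, N m; "tcp_pos": TCP position; "orientation": TCP orientation; "contact_force": force on the tool from outside, world axes, zero at the start; "moment": the same for the moment, N m; "grip_width": finger opening in m; "gripper_force": force on a finger pad.
Only numpy, scipy, OpenCV 4.12 (cv2) and the standard library are available. Lean on these libraries where they do the work, as an engineer would, in place of code of your own. Each camera call takes 0.05 s, during which the arm holds its last target. There are 200 camera calls.

## Task

Of the two lens carriers on the optical table, one still has its steel wedge standing well out of its side. Pick up the soft-faced mallet (white-faced barrel head, not the steel hammer) and tap that wedge in endwise in at least two separate taps: first only part of the way, then draw the mallet well clear and tap again until the wedge stops advancing and sits tight. Keep the gripper itself off the carrier and the wedge, and finish by laying the mallet flat on the bare table and letting go.

Things in the scene. Friction and masses are not known exactly. Their poses are not given: they have to be found in the camera images.
- mallet: Soft mallet, 0.3 kg, lying flat: aluminium barrel head, white nylon faces, pale wooden handle (not the longer steel-headed hammer). Origin: head centre, 18 mm above the table. Head along own y, 80 mm long, faces 36 mm across at y = ±40. Handle: bar along own -x to x = -190, 24 wide (y), 20 thick, flared end 36 high, so it lies level; grasp at x = -50, closing along y; mass centre near x = -40.
- carrier: Lens carrier with the loose wedge, fixed: aluminium base 100 (x) by 140 (y -60 to +80), 26 thick, origin at table height, z up. Two cheeks, tops 60 above the table, form a channel along own y, open at -y, where the wedge sticks out; it is driven along own +y. At y = +63 a lens on a post, 165 high. A second, identical carrier has its wedge already home.
- wedge_butt (a point): Centre of the outer end face of the steel wedge, the face to tap: 30 wide, 30 high, upright, 41 mm above the table, at carrier x = 0, y = -110 mm + joint value. Axes as the carrier's: +y is the way in, the face looks to -y.
- wedge (a joint): How far the wedge has gone in, m: starts between 0 and 0.012 (face 50 to 38 mm outside the base's edge), stops dead at 0.040, home, with the face still 10 mm outside the edge. Slides against 5 to 7 N of friction, stays where it is left, no spring back.
Things that resemble listed ones, but are neither listed nor needed, are in the scene too. Leave any blue or orange look-alike of the mallet alone.

How it is judged:
By the outcome, as a careful person would: the job done as asked, in the order asked, and still so for the second after the job is handed in, with the robot touching nothing.
It also fails if it takes over 51 s, if anything falls off the work surface, if the arm or the gripper's body presses on something with over 40 N, if the wrist force passes 120 N, or if a joint passes its speed limit or range.

## Working session

There is one attempt and no reset: what is moved stays moved. The work goes in short steps, Python scripts to look and compute and a tool call to move; the robot and the scene stay as the last step left them, time stands still between calls to the robot, and variables do not carry over. Pictures are saved under pics/ and viewed, at most 10 in all, crops included, and the job is handed in when it is done.

Besides the shell and the picture viewer there is one more tool, called by a JSON object that holds its "method" and its "body", one argument or row to a line. play_rows: Moves the arm, as the interface text tells. Shifts and turns lie within -1 to 1; 1 stands for 0.2 m of shift or pi/2 rad of turn. Its arguments: {"type":"object","properties":{"commands":{"type":"array","items":{"type":"array","items":{"type":"array","items":{"type":"number","minimum":-1,"maximum":1}}}},"grip_force":{"type":"number"}},"required":["commands"]}

```bash
mkdir -p pics; cat > h.py <<'E'
import numpy as np, cv2
from bench import get_obs, viewer, r
from scipy.spatial.transform import Rotation as R
def K(f):
    F=200/np.tan(np.radians(f["fovy"])/2); return np.array([[F,0,f["cx"]],[0,F,f["cy"]],[0,0,1]])
def W2C(f,o=None):
    if "world_to_cam" in f: return np.array(f["world_to_cam"])
    T=np.eye(4);T[:3,:3]=R.from_rotvec(o["orientation"]).as_matrix();T[:3,3]=o["tcp_pos"]
    return np.linalg.inv(T@np.array(f["hand_eye"]))
D=np.diag([1.,-1,-1,1])
def proj(f,P,o=None):
    M=D@W2C(f,o); rv=cv2.Rodrigues(M[:3,:3])[0]
    return cv2.projectPoints(np.array(P,float).reshape(-1,1,3),rv,M[:3,3],K(f),np.array(f["distortion"],float))[0].reshape(-1,2)
def unproj(f,uv,z,o=None):
    M=np.linalg.inv(D@W2C(f,o)); n=cv2.undistortPoints(np.array(uv,float).reshape(-1,1,2),K(f),np.array(f["distortion"],float)).reshape(-1,2)
    d=np.c_[n,np.ones(len(n))]@M[:3,:3].T; c=M[:3,3]
    return c+d*((z-c[2])/d[:,2])[:,None]
def save(f,n,crop=None,s=1):
    im=cv2.cvtColor(np.array(f["pixels"]),cv2.COLOR_RGB2BGR)
    if crop: im=im[crop[1]:crop[3],crop[0]:crop[2]]
    cv2.imwrite("pics/"+n,cv2.resize(im,None,fx=s,fy=s,interpolation=cv2.INTER_CUBIC))
E
python3 - <<'E'
from h import *
o=get_obs();print(o)
for n in ["scene","side"]:
    f=viewer.grab_frame(n);save(f,n+".png");print(n,np.linalg.inv(W2C(f))[:3,3],f["fovy"],f["distortion"])
    for t in ["mallet","carrier","wedge"]:
        for d in viewer.trace(f,t): 
            ys,xs=np.nonzero(d["pixels"]); print(t,round(d["score"],2),d["rect"],unproj(f,[[xs.mean(),ys.mean()]],0.02).round(3))
E
```

```text
{'clock': 0.0, 'joints': array([-1.39012429,  0.47779588,  0.02233704,  1.55646641, -0.01149551,
        1.10933288, -0.0830779 ]), 'qvel': array([-5.01850055e-04, -1.52011308e-03,  1.86514279e-03, -2.27526566e-04,
       -7.64798978e-05, -9.37151859e-04,  7.47957271e-04]), 'tau': array([ 1.29336013e-04, -5.96452439e+01,  1.60799369e+00, -2.81198269e+01,
        1.24275152e-02,  9.17411700e-03, -2.48063679e-05]), 'tcp_pos': array([0.19206484, 0.64646042, 0.23032221]), 'orientation': array([-4.51934516e-01, -3.10878561e+00,  2.93723728e-03]), 'contact_force': array([0.88298103, 0.44813275, 0.41132954]), 'moment': array([ 0.06362087, -0.02235632,  0.02047845]), 'gripper_force': 0.0, 'grip_width': 0.085291035560401}
scene [1.32056866 0.06673076 0.80496957] 52.90127468358244 [-0.03510357  0.          0.          0.          0.        ]
mallet 0.84 [198.4, 117.9, 232.4, 158.7] [[ 0.287 -0.516  0.02 ]]
mallet 0.71 [222.6, 150.3, 258.6, 198.0] [[ 0.458 -0.343  0.02 ]]
mallet 0.62 [256.0, 206.4, 289.4, 271.1] [[ 0.652 -0.192  0.02 ]]
carrier 0.77 [439.5, 189.5, 531.0, 249.0] [[0.478 0.367 0.02 ]]
side [ 0.0679767  -1.0281683   0.84968472] 48.62252599959575 [0.01075763 0.         0.         0.         0.        ]
mallet 0.83 [295.3, 256.0, 371.6, 309.8] [[ 0.435 -0.346  0.02 ]]
mallet 0.62 [343.9, 200.9, 407.4, 249.5] [[ 0.635 -0.197  0.02 ]]
mallet 0.6 [272.0, 323.3, 341.6, 397.7] [[ 0.286 -0.519  0.02 ]]
carrier 0.97 [244.9, 106.4, 279.2, 166.9] [[0.507 0.411 0.02 ]]
wedge 0.62 [261.6, 142.6, 275.1, 166.0] [[0.502 0.32  0.02 ]]
```

View pics/scene.png

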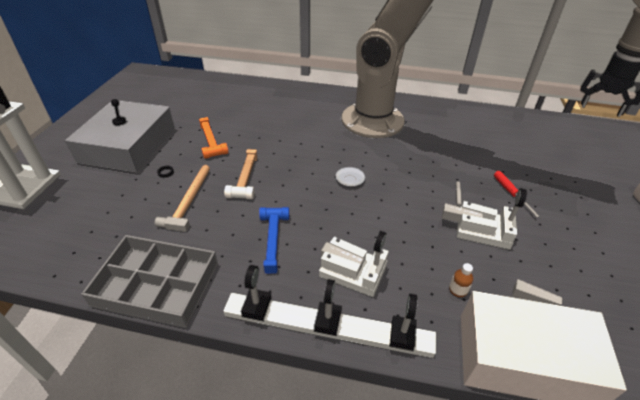

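View pics/side.png

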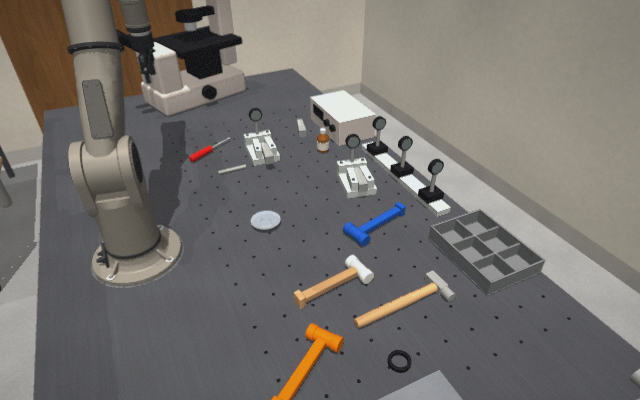

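```bash
python3 - <<'E'
from h import *
a=viewer.grab_frame("scene");b=viewer.grab_frame("side")
def c(f,x,y,w=100,h=75):
    im=cv2.cvtColor(np.array(f["pixels"]),cv2.COLOR_RGB2BGR)[y:y+h,x:x+w]; return cv2.resize(im,(400,300),interpolation=cv2.INTER_CUBIC)
cv2.imwrite("pics/crop.png",np.vstack([np.hstack([c(a,438,180),c(b,215,100)]),np.hstack([c(a,200,140),c(b,285,245)])]))
print(unproj(a,[[226,192],[252,193],[252,152]],0.018).round(3))
print(unproj(b,[[350,260],[370,280],[300,300]],0.018).round(3))
E
```

```text
[[ 0.519 -0.372  0.018]
 [ 0.506 -0.297  0.018]
 [ 0.315 -0.363  0.018]]
[[ 0.508 -0.294  0.018]
 [ 0.519 -0.379  0.018]
 [ 0.333 -0.361  0.018]]
```

View pics/crop.png

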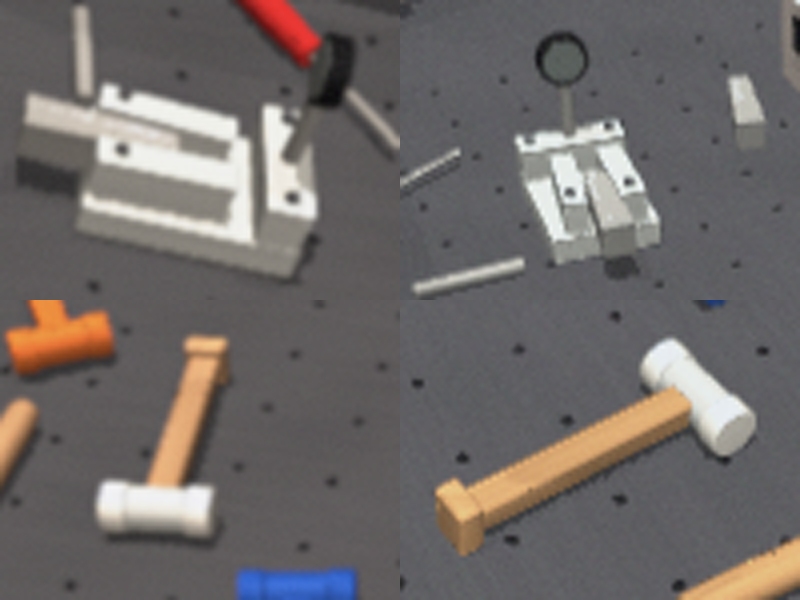

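Top-left/top-right crops: the carrier at scene (485,220) / side (262,148) has its wedge standing far out, while the one at scene (355,262) / side (356,177) has it home. Mallet candidates: orange (213,140), blue (272,235), steel hammer (185,200), white-faced with pale handle (240,180). Only the last fits, and the crop confirms its white faces.

```bash
python3 - <<'E'
from h import *
from scipy.optimize import least_squares
a=viewer.grab_frame("scene");b=viewer.grab_frame("side")
A=lambda u,v:[438+u/4,180+v/4]; B=lambda u,v:[215+(u-400)/4,100+v/4]
C=[(a,A(80,232),(.05,-.06,0)),(a,A(292,278),(.05,.08,0)),(a,A(82,198),(.05,-.06,.026)),
   (b,B(558,262),(-.05,-.06,0)),(b,B(660,243),(.05,-.06,0)),(b,B(657,210),(.05,-.06,.026)),(b,B(553,236),(-.05,-.06,.026))]
def T(p,q):
    c,s=np.cos(p[2]),np.sin(p[2]);return [p[0]+c*q[0]-s*q[1],p[1]+s*q[0]+c*q[1],q[2]]
def res(p): return np.concatenate([proj(f,T(p,q))[0]-uv for f,uv,q in C])
s=least_squares(res,[.5,.37,0],loss='soft_l1');p=s.x
print("carrier",p,s.fun.round(1))
for j in (0,.006,.012,.04):
    print(j,np.array(T(p,(0,-.11+j,.041))).round(3),[(proj(a,T(p,(x,-.11+j,z)))[0]-[438,180])*4//1 for x in(-.015,.015) for z in(.056,.026)],[(proj(b,T(p,(x,-.11+j,z)))[0]-[215,100])*4+[400,0] for x in(-.015,.015) for z in(.056,.026)][0::3])
# mallet silhouette fit
from itertools import product
def hull(f,P): 
    im=np.zeros((400,640),np.uint8);cv2.fillConvexPoly(im,cv2.convexHull(proj(f,P).round().astype(np.int32)),1);return im
th=np.linspace(0,2*np.pi,24)
def sil(f,m):
    head=[T(m,(.018*np.cos(t),y,.018+.018*np.sin(t))) for t in th for y in(-.04,.04)]
    bar=[T(m,q) for q in product((-.19,0),(-.012,.012),(.008,.028))]
    fl=[T(m,q) for q in product((-.19,-.175),(-.012,.012),(0,.036))]
    return hull(f,head)|hull(f,bar)|hull(f,fl)
ms=[]
for f,pt in((a,(238,190)),(b,(340,285))):
    for d in viewer.trace(f,"mallet"):
        if d["pixels"][pt[1]-6:pt[1]+6,pt[0]-6:pt[0]+6].any(): ms.append((f,np.array(d["pixels"])));break
from scipy.optimize import minimize
def cost(m): return sum(1-(sil(f,m).astype(bool)&k).sum()/(sil(f,m).astype(bool)|k).sum() for f,k in ms)
m0=[.513,-.335,.17]
g=minimize(cost,m0,method="Nelder-Mead",options=dict(initial_simplex=[m0,[.523,-.335,.17],[.513,-.325,.17],[.513,-.335,.27]]))
print("mallet",g.x,g.fun,len(ms)); print("grasp",T(g.x,(-.05,0,.018)))
E
```

```text
carrier [ 0.49350746  0.35441283 -0.06880028] [-0.9  0.3 -0.2 -0.   1.   2.3 -1.1  0.2 -0.1 -0.6  0.3  1.5 -0.5  0.5]
0 [0.486 0.245 0.041] [array([25., 94.]), array([ 15., 126.]), array([ 22., 124.]), array([ 12., 155.])] [array([601.94110616, 227.94099662]), array([637.45009374, 250.59152166])]
0.006 [0.486 0.251 0.041] [array([33., 96.]), array([ 24., 127.]), array([ 31., 126.]), array([ 21., 157.])] [array([599.99394544, 224.62929027]), array([635.43607039, 247.2729131 ])]
0.012 [0.487 0.257 0.041] [array([42., 98.]), array([ 32., 129.]), array([ 40., 127.]), array([ 30., 159.])] [array([598.05795908, 221.33660584]), array([633.43341381, 243.9730464 ])]
0.04 [0.489 0.285 0.041] [array([ 84., 106.]), array([ 73., 137.]), array([ 83., 136.]), array([ 72., 167.])] [array([589.16830057, 206.21747774]), array([624.23516889, 228.81684455])]
mallet [ 0.51227609 -0.33144765  0.14636452] 0.32218260144342215 2
grasp [np.float64(0.4628106979780118), np.float64(-0.3387397750916556), 0.018]
```

```bash
cat >> h.py <<'E'
def go(P,yang,o=None,cmd=None):
    """scaled shift/turn to reach world TCP P with tool y at angle yang (deg)"""
    o=o or get_obs(); M=R.from_rotvec(o["orientation"]).as_matrix()
    d=M.T@(np.array(P)-o["tcp_pos"]); cur=np.degrees(np.arctan2(M[1,1],M[0,1])); t=-((yang-cur+180)%360-180)
    print("shift",(d/.2).round(3),"turn",round(t/90,3),"cur",cur.round(1),"tilt",M[2].round(3),o["tcp_pos"].round(4),o["contact_force"].round(1),o["joints"].round(2),o["grip_width"],round(o["clock"],2))
E
python3 -c "
from h import *
go([.38,.5,.27],80);go([.5,.3,.27],86)"
```

```text
shift [-1.11  -0.438 -0.193] turn -0.073 cur 73.5 tilt [ 0.  0. -1.] [0.1922 0.6471 0.2314] [0.4 0.2 0.7] [-1.39  0.48  0.02  1.56 -0.01  1.11 -0.08] 0.0852656916700808 0.7
shift [-1.97  -1.225 -0.193] turn -0.139 cur 73.5 tilt [ 0.  0. -1.] [0.1922 0.6471 0.2314] [0.4 0.2 0.7] [-1.39  0.48  0.02  1.56 -0.01  1.11 -0.08] 0.0852656916700808 0.7
```

{"method": "play_rows", "body": {
  "commands": [
    [[-1, -0.5, -0.2, -0.2, -0.07], [-1, -1, -0.44, -0.2, -0.14], [-1, -1, -0.44, -0.2, -0.14], [-1, -1, -0.44, -0.2, -0.14], [-1, -1, -0.44, -0.2, -0.14], [-1, -1, -0.6, -0.2, -0.14], [-1, -1, -0.8, -0.2, -0.14], [-1, -1, -1, -0.2, -0.14], [-1, -1, -1, -0.2, -0.14]]
  ]
}}

```text
clock: 1.45
tcp_pos: [0.326, 0.3898, 0.2702]
orientation: [-0.117, -3.137, 0.01]
contact_force: [-0.6, 0.9, -1.7]
grip_width: 0.0852
gripper_force: 0.0
```

```bash
python3 -c "
from h import *
go([.48,.22,.25],98.4);go([.5,.1,.25],98.4)"
```

```text
shift [-0.832 -0.789  0.104] turn -0.141 cur 85.7 tilt [ 0.002 -0.006 -1.   ] [0.326  0.3898 0.2702] [-0.6  0.9 -1.7] [-1.04  0.17  0.04  1.9  -0.01  1.08  0.51] 0.08519378483553253 1.45
shift [-0.976 -1.379  0.107] turn -0.141 cur 85.7 tilt [ 0.002 -0.006 -1.   ] [0.326  0.3898 0.2702] [-0.6  0.9 -1.7] [-1.04  0.17  0.04  1.9  -0.01  1.08  0.51] 0.08519378483553253 1.45
```

{"method": "play_rows", "body": {
  "commands": [
    [[-1, -0.4, -0.4, 0, -0.07], [-1, -0.8, -0.8, 0, -0.14], [-1, -0.9, -1, 0, -0.14], [-1, -0.9, -1, 0, -0.14], [-1, -0.9, -1, 0, -0.14], [-1, -0.9, -1, 0, -0.14], [-1, -0.9, -1, 0, -0.14], [-1, -0.9, -1, 0, -0.14]]
  ]
}}

```text
clock: 2.12
tcp_pos: [0.4963, 0.1804, 0.2717]
orientation: [-0.222, 3.132, -0.003]
contact_force: [-0.6, -0.5, -1.0]
grip_width: 0.0855
gripper_force: 0.0
```

{"method": "play_rows", "body": {
  "commands": [
    [[-1, 0, -1, 0.1, 0], [-1, 0, -1, 0.1, 0], [-1, 0, -1, 0.1, 0], [-1, 0, -1, 0.1, 0], [-1, 0, -1, 0.1, 0], [-1, 0, -1, 0.1, 0]]
  ]
}}

```text
clock: 2.62
tcp_pos: [0.5229, -0.0191, 0.2512]
orientation: [0.221, -3.134, 0.005]
contact_force: [0.7, 0.8, -0.1]
grip_width: 0.0861
gripper_force: 0.0
```

{"method": "play_rows", "body": {
  "commands": [
    [[-1, 0, -1, 0.1, 0], [-1, 0, -1, 0.1, 0], [-1, 0, -1, 0.1, 0], [-1, 0, -1, 0.1, 0], [-1, 0, -1, 0.1, 0], [-1, 0, -1, 0.1, 0]]
  ]
}}

```text
clock: 3.12
tcp_pos: [0.5522, -0.2166, 0.2311]
orientation: [0.223, -3.133, 0.007]
contact_force: [-1.4, -0.8, 1.1]
grip_width: 0.0851
gripper_force: 0.0
```

```bash
python3 -c "
from h import *
go([.463,-.339,.2],98.4)"
```

```text
shift [ 0.528 -0.542  0.158] turn -0.003 cur 98.1 tilt [ 0.001 -0.004 -1.   ] [ 0.5522 -0.2166  0.2311] [-1.4 -0.8  1.1] [-0.07  0.36  0.44  1.78 -0.17  1.03  2.14] 0.08514042631444278 3.12
```

{"method": "play_rows", "body": {
  "commands": [
    [[-1, 0.26, -0.27, 0.15, 0], [-1, 0.53, -0.54, 0.3, 0], [-1, 0.53, -0.54, 0.3, 0], [-1, 0.53, -0.54, 0.3, 0], [-1, 0.53, -0.54, 0.3, 0], [-1, 0.53, -0.54, 0.3, 0]]
  ]
}}

```text
clock: 3.62
tcp_pos: [0.4628, -0.3326, 0.1707]
orientation: [0.23, -3.132, -0.001]
contact_force: [0.4, 0.7, 1.0]
grip_width: 0.0854
gripper_force: 0.0
```

```bash
python3 - <<'E'
from h import *
from itertools import product
o=get_obs();w=viewer.grab_frame("wrist");save(w,"w1.png")
def T(p,q):
    c,s=np.cos(p[2]),np.sin(p[2]);return [p[0]+c*q[0]-s*q[1],p[1]+s*q[0]+c*q[1],q[2]]
m=(.5123,-.3314,.1464)
im=cv2.cvtColor(np.array(w["pixels"]),cv2.COLOR_RGB2BGR)
for q in [(-.19,.012,.03),(-.19,-.012,.03),(0,.012,.028),(0,-.012,.028),(0,.04,.018),(0,-.04,.018),(.018,.04,.018),(.018,-.04,.018),(-.05,0,.028)]:
    u=proj(w,T(m,q),o)[0]; cv2.circle(im,tuple(int(v) for v in u),3,(0,0,255),1)
cv2.imwrite("pics/w1.png",im)
go([.463,-.339,.1],98.4)
E
```

```text
shift [ 0.014 -0.038  0.356] turn 0.002 cur 98.6 tilt [-0.     0.001 -1.   ] [ 0.4647 -0.3312  0.1712] [1.1 0.6 0.2] [ 0.16  0.4   0.45  1.89 -0.22  0.9   2.44] 0.0854386494628822 3.67
```

View pics/w1.png

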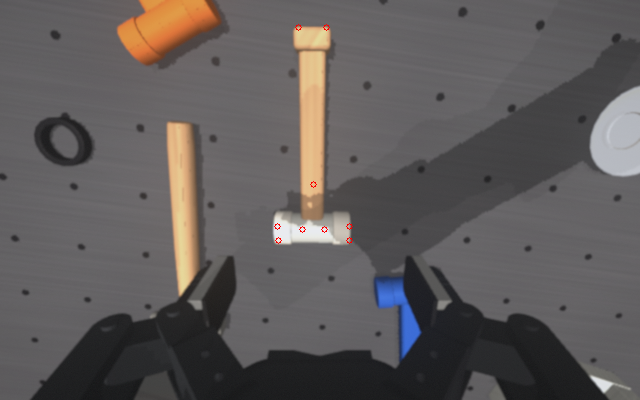

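The wrist view shows the projected model sitting on the white-faced mallet: head at (275–350, 228), handle to (312, 38). The pose is good to about 1 mm, so I descend.

{"method": "play_rows", "body": {
  "commands": [
    [[-1, 0.02, -0.04, 0.15, 0], [-1, 0.02, -0.04, 0.3, 0], [-1, 0.02, -0.04, 0.45, 0], [-1, 0.02, -0.04, 0.6, 0], [-1, 0.02, -0.04, 0.72, 0], [-1, 0.02, -0.04, 0.77, 0], [-1, 0.02, -0.04, 0.77, 0], [-1, 0.02, -0.04, 0.77, 0]]
  ]
}}

```text
clock: 4.33
tcp_pos: [0.463, -0.3395, 0.0179]
orientation: [-0.24, 3.132, 0.0]
contact_force: [0.6, -0.5, 1.3]
grip_width: 0.085
gripper_force: 0.0
```

```bash
python3 -c "
from h import *
go([.463,-.339,.004],98.4)"
```

```text
shift [-0.     0.002  0.069] turn 0.004 cur 98.7 tilt [-0.001  0.    -1.   ] [ 0.463  -0.3395  0.0179] [ 0.6 -0.5  1.3] [ 0.26  0.63  0.34  1.96 -0.35  0.61  2.56] 0.08504572256327385 4.33
```

{"method": "play_rows", "body": {
  "commands": [
    [[-1, 0, 0, 0.065, 0], [-1, 0, 0, 0.065, 0], [1, 0, 0, 0.065, 0], [1, 0, 0, 0.065, 0], [1, 0, 0, 0.065, 0], [1, 0, 0, 0.065, 0], [1, 0, 0, 0.065, 0], [1, 0, 0, 0.065, 0], [1, 0, 0, 0.065, 0], [1, 0, 0, 0.065, 0], [1, 0, 0, 0.065, 0], [1, 0, 0, 0.065, 0]]
  ],
  "grip_force": 100
}}

```text
clock: 5.33
tcp_pos: [0.4619, -0.3405, 0.005]
orientation: [-0.236, 3.132, -0.0]
contact_force: [-1.5, 1.2, 5.5]
grip_width: 0.0219
gripper_force: 98.0
```

```bash
python3 -c "
from h import *
go([.463,-.339,.2],98.4)"
```

```text
shift [-0.007  0.006 -0.975] turn 0.002 cur 98.6 tilt [-0.001 -0.    -1.   ] [ 0.4619 -0.3405  0.005 ] [-1.5  1.2  5.5] [ 0.28  0.65  0.33  1.97 -0.36  0.58  2.57] 0.021921831004813066 5.33
```

{"method": "play_rows", "body": {
  "commands": [
    [[1, 0, 0, -0.05, 0], [1, 0, 0, -0.12, 0], [1, 0, 0, -0.25, 0], [1, 0, 0, -0.4, 0], [1, 0, 0, -0.55, 0], [1, 0, 0, -0.7, 0], [1, 0, 0, -0.8, 0], [1, 0, 0, -0.8, 0], [1, 0, 0, -0.8, 0]]
  ]
}}

```text
clock: 6.08
tcp_pos: [0.4618, -0.3402, 0.1651]
orientation: [-0.237, 3.131, -0.001]
contact_force: [-0.4, -0.2, -4.0]
grip_width: 0.0222
gripper_force: 98.6
```

```bash
python3 -c "
from h import *
go([.48,-.19,.16],98.4);go([.48,.0,.16],86)"
```

```text
shift [-0.203  0.729  0.025] turn 0.003 cur 98.7 tilt [-0.002 -0.001 -1.   ] [ 0.4618 -0.3402  0.1651] [-0.4 -0.2 -4. ] [ 0.17  0.41  0.46  1.89 -0.23  0.89  2.46] 0.02216384893415566 6.08
shift [-0.346  1.668  0.025] turn 0.141 cur 98.7 tilt [-0.002 -0.001 -1.   ] [ 0.4618 -0.3402  0.1651] [-0.4 -0.2 -4. ] [ 0.17  0.41  0.46  1.89 -0.23  0.89  2.46] 0.02216384893415566 6.08
```

{"method": "play_rows", "body": {
  "commands": [
    [[1, -0.05, 0.1, 0, 0.02], [1, -0.05, 0.25, 0, 0.05], [1, -0.05, 0.4, 0, 0.08], [1, -0.05, 0.6, 0, 0.1], [1, -0.05, 0.8, 0, 0.13], [1, -0.05, 1, 0, 0.14], [1, -0.05, 1, 0, 0.14]]
  ]
}}

```text
clock: 6.67
tcp_pos: [0.4385, -0.1323, 0.1617]
orientation: [-0.094, -3.133, -0.007]
contact_force: [-1.0, -0.3, -3.4]
grip_width: 0.0221
gripper_force: 98.8
```

{"method": "play_rows", "body": {
  "commands": [
    [[1, 0, 0.2, 0, 0], [1, 0, 0.4, 0, 0], [1, 0, 0.6, 0, 0], [1, 0, 0.8, 0, 0], [1, 0, 1, 0, 0], [1, 0, 1, 0, 0], [1, 0, 1, 0, 0]]
  ]
}}

```text
clock: 7.25
tcp_pos: [0.4541, 0.0608, 0.1628]
orientation: [-0.098, -3.137, 0.001]
contact_force: [-0.5, -1.9, -3.4]
grip_width: 0.0222
gripper_force: 99.4
```

```bash
python3 -c "
from h import *
go([.428,.128,.1],86.06);go([.428,.128,.028],86.06)"
```

```text
shift [0.15  0.327 0.314] turn 0.004 cur 86.4 tilt [ 0.003 -0.001 -1.   ] [0.4541 0.0608 0.1628] [-0.5 -1.9 -3.4] [-0.58  0.21  0.36  2.14 -0.1   0.8   1.35] 0.022229624685086387 7.25
shift [0.149 0.328 0.674] turn 0.004 cur 86.4 tilt [ 0.003 -0.001 -1.   ] [0.4541 0.0608 0.1628] [-0.5 -1.9 -3.4] [-0.58  0.21  0.36  2.14 -0.1   0.8   1.35] 0.022229624685086387 7.25
```

{"method": "play_rows", "body": {
  "commands": [
    [[1, 0.08, 0.16, 0.1, 0], [1, 0.15, 0.33, 0.25, 0], [1, 0.15, 0.33, 0.4, 0], [1, 0.15, 0.33, 0.55, 0], [1, 0.15, 0.33, 0.67, 0], [1, 0.15, 0.33, 0.67, 0], [1, 0.15, 0.33, 0.67, 0], [1, 0.15, 0.33, 0.67, 0]]
  ]
}}

```text
clock: 7.92
tcp_pos: [0.4304, 0.1254, 0.0309]
orientation: [0.111, 3.139, -0.001]
contact_force: [-0.3, 0.0, -3.5]
grip_width: 0.0218
gripper_force: 99.3
```

```bash
python3 - <<'E'
from h import *
o=get_obs();go([.428,.128,.028],86.06)
p=(.4935,.3544,-.0688)
def T(q):
    c,s=np.cos(p[2]),np.sin(p[2]);return [p[0]+c*q[0]-s*q[1],p[1]+s*q[0]+c*q[1],q[2]]
ims=[]
for n in("wrist","side"):
    f=viewer.grab_frame(n);im=cv2.cvtColor(np.array(f["pixels"]),cv2.COLOR_RGB2BGR)
    for q,cl in [((x,-.108,z),(0,0,255)) for x in(-.015,.015) for z in(.056,.026)]+[((x,-.06,.026),(0,255,0)) for x in(-.05,.05)]:
        u=proj(f,T(q),o)[0]; cv2.circle(im,tuple(int(v) for v in u),2 if n=="wrist" else 1,cl,1)
    # expected mallet front face centre
    M=R.from_rotvec(o["orientation"]).as_matrix(); hc=o["tcp_pos"]+M@[-.05,0,-.013]
    for dy in(-.04,.04):
      u=proj(f,hc+M@[0,dy,0],o)[0]; cv2.circle(im,tuple(int(v) for v in u),2,(255,0,255),1)
    if n=="side": im=cv2.resize(im[90:210,190:320],(433,400),interpolation=cv2.INTER_CUBIC)
    else: im=im[:,140:500]
    ims.append(im)
cv2.imwrite("pics/pre.png",np.hstack(ims))
E
```

```text
shift [0.013 0.012 0.015] turn -0.001 cur 85.9 tilt [-0. -0. -1.] [0.4304 0.1254 0.0309] [-0.3  0.  -3.5] [-0.62  0.45  0.24  2.25 -0.23  0.47  1.3 ] 0.021799613340242358 7.92
```

View pics/pre.png

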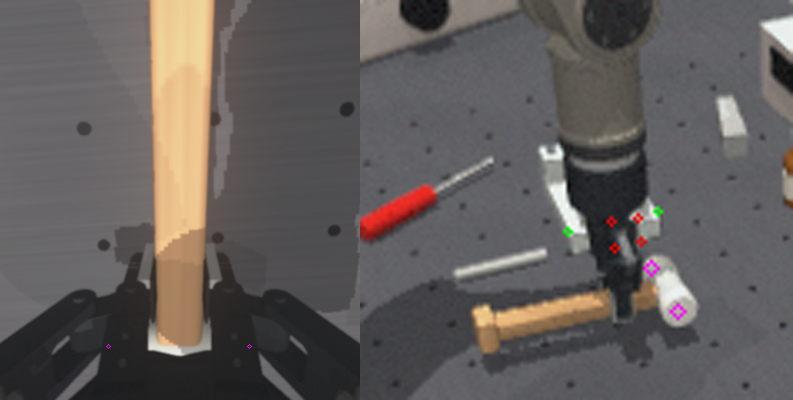

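The side view shows the mallet held level with its head on the predicted points at (650–680, 268–312) in the crop. The wedge face is 80 mm ahead and the path is clear, so I make the first partial tap.

{"method": "play_rows", "body": {
  "commands": [
    [[1, 0.013, 0.05, 0.015, 0], [1, 0.013, 0.15, 0.015, 0], [1, 0.013, 0.25, 0.015, 0], [1, 0.013, 0.35, 0.015, 0], [1, 0.013, 0.43, 0.015, 0], [1, 0.013, 0.5, 0.015, 0], [1, 0.013, 0.5, 0.015, 0]]
  ]
}}

```text
clock: 8.6
tcp_pos: [0.4346, 0.2295, 0.028]
orientation: [0.104, 3.138, 0.003]
contact_force: [0.2, 0.8, -3.3]
grip_width: 0.022
gripper_force: 99.8
```

{"method": "play_rows", "body": {
  "commands": [
    [[1, 0, -0.1, 0, 0], [1, 0, -0.25, 0, 0], [1, 0, -0.4, 0, 0], [1, 0, -0.5, 0, 0], [1, 0, -0.5, 0, 0], [1, 0, -0.5, 0, 0]]
  ]
}}

```text
clock: 9.1
tcp_pos: [0.4272, 0.1255, 0.0278]
orientation: [0.113, 3.139, 0.001]
contact_force: [0.5, 0.8, -3.9]
grip_width: 0.0222
gripper_force: 99.8
```

```bash
python3 - <<'E'
from h import *
o=get_obs();go([.428,.128,.028],86.06)
f=viewer.grab_frame("scene");p=(.4935,.3544,-.0688)
def T(q):
    c,s=np.cos(p[2]),np.sin(p[2]);return [p[0]+c*q[0]-s*q[1],p[1]+s*q[0]+c*q[1],q[2]]
for j in(0,.01,.02,.03,.04): print(j,((proj(f,T((.015,-.11+j,.056)))[0]-[400,160])*5).round())
save(f,"t1.png",(400,160,540,260),5)
E
```

```text
shift [-0.003  0.013 -0.001] turn -0.002 cur 85.9 tilt [-0.  0. -1.] [0.4272 0.1255 0.0278] [ 0.5  0.8 -3.9] [-0.62  0.45  0.23  2.25 -0.23  0.46  1.3 ] 0.02222962153346332 9.1
0 [218. 255.]
0.01 [237. 259.]
0.02 [256. 263.]
0.03 [275. 267.]
0.04 [294. 270.]
```

View pics/t1.png

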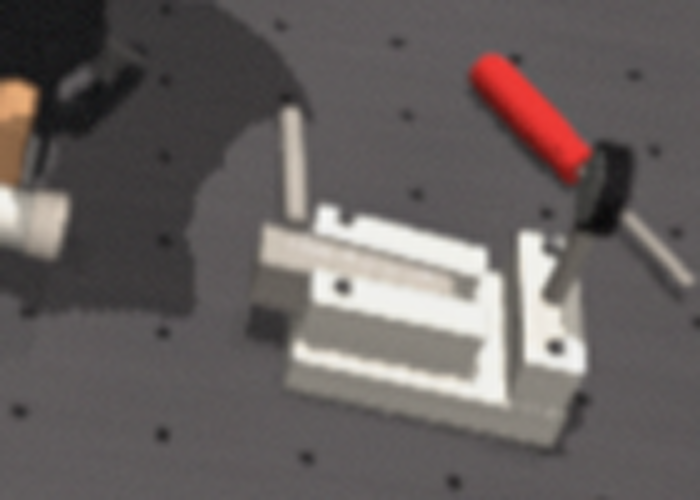

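The crop shows the wedge corner at (255, 263), i.e. joint ≈ 0.020, so it is part-way in with the mallet well clear. Now the second tap.

{"method": "play_rows", "body": {
  "commands": [
    [[1, 0, 0.05, 0, 0], [1, 0, 0.15, 0, 0], [1, 0, 0.25, 0, 0], [1, 0, 0.35, 0, 0], [1, 0, 0.45, 0, 0], [1, 0, 0.53, 0, 0], [1, 0, 0.58, 0, 0], [1, 0, 0.61, 0, 0], [1, 0, 0.61, 0, 0]]
  ]
}}

```text
clock: 9.9
tcp_pos: [0.4348, 0.2472, 0.0268]
orientation: [-0.11, -3.138, 0.006]
contact_force: [-0.1, -6.8, -2.8]
grip_width: 0.0221
gripper_force: 100.2
```

{"method": "play_rows", "body": {
  "commands": [
    [[1, 0, 0.01, 0, 0], [1, 0, 0.02, 0, 0], [1, 0, 0.02, 0, 0]]
  ]
}}

```text
clock: 10.15
tcp_pos: [0.4344, 0.2477, 0.0265]
orientation: [-0.115, -3.136, 0.011]
contact_force: [-1.7, -15.8, 3.2]
grip_width: 0.0224
gripper_force: 101.1
```

{"method": "play_rows", "body": {
  "commands": [
    [[1, 0, 0.01, 0, 0], [1, 0, 0.01, 0, 0]]
  ]
}}

```text
clock: 10.32
tcp_pos: [0.4343, 0.248, 0.0265]
orientation: [-0.118, -3.134, 0.013]
contact_force: [-3.2, -19.5, 5.0]
grip_width: 0.0223
gripper_force: 101.5
```

{"method": "play_rows", "body": {
  "commands": [
    [[1, 0, -0.1, 0, 0], [1, 0, -0.25, 0, 0], [1, 0, -0.4, 0, 0], [1, 0, -0.5, 0, 0], [1, 0, -0.5, 0, 0]]
  ]
}}

```text
clock: 10.73
tcp_pos: [0.4281, 0.1509, 0.0272]
orientation: [-0.115, -3.138, 0.003]
contact_force: [0.3, 0.9, -3.5]
grip_width: 0.0221
gripper_force: 100.0
```

{"method": "play_rows", "body": {
  "commands": [
    [[1, 0, 0.1, 0, 0], [1, 0, 0.2, 0, 0], [1, 0, 0.3, 0, 0], [1, 0, 0.4, 0, 0], [1, 0, 0.46, 0, 0], [1, 0, 0.495, 0, 0], [1, 0, 0.495, 0, 0]]
  ]
}}

```text
clock: 11.32
tcp_pos: [0.4341, 0.2477, 0.0262]
orientation: [-0.116, -3.134, 0.014]
contact_force: [-0.9, -14.7, -0.1]
grip_width: 0.0222
gripper_force: 100.9
```

{"method": "play_rows", "body": {
  "commands": [
    [[1, 0, -0.1, 0, 0], [1, 0, -0.25, 0, 0], [1, 0, -0.4, 0, 0], [1, 0, -0.6, 0, 0], [1, 0, -0.75, 0, 0], [1, 0, -0.75, 0, 0], [1, 0, -0.75, 0, 0]]
  ]
}}

```text
clock: 11.9
tcp_pos: [0.4256, 0.1026, 0.0274]
orientation: [-0.113, -3.139, 0.0]
contact_force: [0.2, 0.3, -3.3]
grip_width: 0.0223
gripper_force: 100.5
```

```bash
python3 - <<'E'
from h import *
o=get_obs();go([.45,.08,.01],86.06)
f=viewer.grab_frame("scene");s=viewer.grab_frame("side")
im=cv2.cvtColor(np.array(f["pixels"]),cv2.COLOR_RGB2BGR)[160:260,400:540]
i2=cv2.cvtColor(np.array(s["pixels"]),cv2.COLOR_RGB2BGR)[100:250,200:380]
cv2.imwrite("pics/t2.png",np.hstack([cv2.resize(im,(420,300),interpolation=2),cv2.resize(i2,(360,300),interpolation=2)]))
p=(.4935,.3544,-.0688)
def T(q):
    c,s=np.cos(p[2]),np.sin(p[2]);return [p[0]+c*q[0]-s*q[1],p[1]+s*q[0]+c*q[1],q[2]]
print(((proj(f,T((.015,-.07,.056)))[0]-[400,160])*3).round())
E
```

```text
shift [-0.13  -0.104  0.087] turn -0.002 cur 85.9 tilt [ 0. -0. -1.] [0.4256 0.1026 0.0274] [ 0.2  0.3 -3.3] [-0.57  0.44  0.23  2.27 -0.23  0.45  1.34] 0.022285011405281243 11.9
[177. 162.]
```

View pics/t2.png

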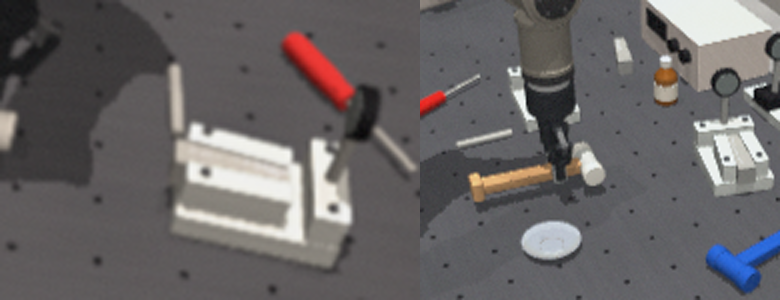

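The crop shows the wedge corner at (176, 160) against (177, 162) predicted for home. Two taps ended at the same spot (y = 0.248) with force building up, so it sits tight. Next I check the space for laying the mallet down.

```bash
python3 - <<'E'
from h import *
f=viewer.grab_frame("scene");s=viewer.grab_frame("side")
print("dish",unproj(f,[[337,178],[350,187],[365,178]],0.005).round(3).tolist())
print("dish",unproj(s,[[251,220],[265,230],[281,220]],0.005).round(3).tolist())
print("rod",unproj(f,[[457,182],[459,203]],0.005).round(3).tolist(),unproj(s,[[218,172],[245,167]],0.005).round(3).tolist())
E
```

```text
dish [[0.368, -0.069, 0.005], [0.401, -0.023, 0.005], [0.349, 0.016, 0.005]]
dish [[0.33, -0.0, 0.005], [0.351, -0.063, 0.005], [0.411, -0.04, 0.005]]
rod [[0.303, 0.299, 0.005], [0.4, 0.301, 0.005]] [[0.312, 0.305, 0.005], [0.407, 0.295, 0.005]]
```

{"method": "play_rows", "body": {
  "commands": [
    [[1, 0, 0.05, 0.03, 0], [1, 0, 0.05, 0.06, 0], [1, 0, 0.05, 0.085, 0], [1, 0, 0.05, 0.1, 0], [1, 0, 0.05, 0.107, 0], [1, 0, 0.05, 0.112, 0], [1, 0, 0.05, 0.112, 0]]
  ]
}}

```text
clock: 12.68
tcp_pos: [0.426, 0.1135, 0.005]
orientation: [-0.109, -3.139, -0.0]
contact_force: [-1.0, 0.5, 0.5]
grip_width: 0.0222
gripper_force: 101.0
```

```bash
python3 -c "
from h import *
go([.43,.11,.005],86.06)"
```

```text
shift [-0.021 -0.016 -0.   ] turn -0.0 cur 86.0 tilt [ 0.001 -0.    -1.   ] [0.426  0.1135 0.005 ] [-1.   0.5  0.5] [-0.57  0.49  0.21  2.27 -0.25  0.4   1.34] 0.022181678950314074 12.68
```

Table contact: the z force went from -3.3 to +0.5 N. Release and rise.

{"method": "play_rows", "body": {
  "commands": [
    [[0.4, 0, 0, 0, 0], [0.2, 0, 0, 0, 0], [0, 0, 0, 0, 0], [-0.5, 0, 0, 0, 0], [-1, 0, 0, 0, 0], [-1, 0, 0, 0, 0], [-1, 0, 0, 0, 0], [-1, 0, 0, 0, 0], [-1, 0, 0, 0, 0], [-1, 0, 0, 0, 0]]
  ],
  "grip_force": 20
}}

```text
clock: 13.52
tcp_pos: [0.4264, 0.1137, 0.0049]
orientation: [0.108, 3.14, 0.0]
contact_force: [0.2, 0.4, -0.2]
grip_width: 0.0852
gripper_force: 0.0
```

{"method": "play_rows", "body": {
  "commands": [
    [[-1, 0, 0, -0.1, 0], [-1, 0, 0, -0.25, 0], [-1, 0, 0, -0.4, 0], [-1, 0, 0, -0.55, 0], [-1, 0, 0, -0.7, 0], [-1, 0, 0, -0.8, 0], [-1, 0, 0, -0.8, 0], [-1, 0, 0, -0.8, 0]]
  ]
}}

```text
clock: 14.18
tcp_pos: [0.4269, 0.1141, 0.1658]
orientation: [0.108, 3.138, 0.003]
contact_force: [-0.1, -0.5, -0.6]
grip_width: 0.0855
gripper_force: 0.0
```

```bash
python3 - <<'E'
from h import *
go([.43,.11,.165],86.06)
f=viewer.grab_frame("wrist");s=viewer.grab_frame("side")
i=[cv2.cvtColor(np.array(k["pixels"]),cv2.COLOR_RGB2BGR) for k in(f,s)]
cv2.imwrite("pics/end.png",np.hstack([cv2.resize(i[0],(480,300)),cv2.resize(i[1][90:240,200:360],(320,300),interpolation=2)]))
E
```

```text
shift [-0.017 -0.019  0.004] turn 0.0 cur 86.1 tilt [-0.002  0.002 -1.   ] [0.4269 0.1141 0.1658] [-0.1 -0.5 -0.6] [-0.71  0.18  0.34  2.18 -0.08  0.8   1.19] 0.08547975259208371 14.18
```

View pics/end.png

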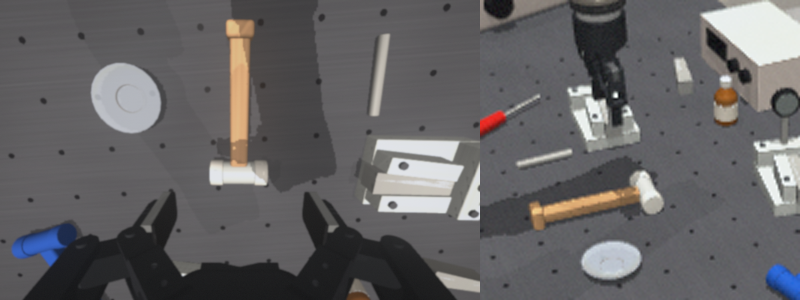

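The wrist view shows the mallet lying flat on bare table, head at (239, 173), clear of the dish and carrier. The gripper is empty and the wedge is home.

```bash
python3 -c "
from h import *
print(r.hand_in())"
```

```text
the job is handed in; nothing more can be done
None
```

The wedge is home and tight: one partial tap to about 20 mm, a full tap after drawing clear, then a third tap that moved it no further. The mallet lies flat on bare table, released, and the job was handed in at about 14 s.

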